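Calibrate the roast colour meter

TASK

Calibrate the roast colour meter on the cupping table against the reference tile that already lies in its open drawer: first switch the meter on at its rocker by pressing down the raised far half, next push the drawer fully home, then press the long bar key right down, keep it down for two seconds and let it come up again. Only press and push with the fingertips: pick nothing up, keep the tile in its drawer, and do not press the two round keys. Leave the bowls, spoon, timer, blue tray and spare dish where they are.

Things in the scene. Friction and masses are not known exactly. Their poses are not given: they have to be found in the camera images.
- meter: roast colour meter: white bench instrument 240 mm deep (x), 270 wide (y), 140 high, fixed. Origin: centre of its underside; front (-x, drawer side) faces the robot, yaw within 0.3 rad. Front face at x = -0.120, its top edge 80 mm high; behind it a keypad panel rises at 12 degrees for 98 mm, then a slanted display and the hood. On the panel from left (+y): rocker, two round keys, long bar key.
- rocker (a joint): power rocker, rad: 0 = off (far half raised), 0.36 = fully on (far half pressed down). It moves with about 4 N at the far end and stays where it is left. Black, 32 mm (x) by 22 mm (y), pivot about the meter's y axis, on the left (+y) end of the keypad panel inside a black bezel 43 mm by 32 mm, 2 mm high.
- rocker_far (a point): spot to press on the rocker: on the top of its far (+x) half, 13 mm behind the pivot, marked with a thin white raised line. It moves with the rocker: in the meter frame at about (-0.059, 0.092, 0.102) when off; it sinks 4.5 mm when the rocker is fully on, and even then stands about 2 mm above the bezel.
- drawer (a joint): sample drawer, m: 0 = pulled out to its stop (every start), 0.078 = fully home. Slides along the meter's +x with about 2 N of friction and stays where it is left.
- drawer_face (a point): centre of the drawer's flat grey front plate, on the outer (-x) face: in the meter frame at (-0.210, 0, 0.040) at the start and (-0.132, 0, 0.040) when home. The plate is 124 mm wide (y), 50 mm high (15 to 65 mm above the table) and 12 mm thick.
- drawer_recess (a point): centre of the floor of the square recess in the drawer (72 mm by 72 mm, 10 mm deep) that holds the reference tile; 52 mm behind drawer_face, 21 mm above the table.
- tile: reference tile: round aluminium dish 67 mm across, 15 mm high, with a white ceramic disc in it, 0.11 kg, loose in the drawer's recess, rides with the drawer. Origin at the centre of its underside.
- bar (a joint): long bar key, m: 0 = up, 0.004 = fully down. Springs back; about 1.3 N starts it and 4 N holds it fully down.
- bar_top (a point): centre of the top of the long bar key: white, 44 mm (y) by 15 mm (x), 9 mm proud of the panel, the rightmost (-y) thing on the panel; in the meter frame at (-0.071, -0.070, 0.099). It moves square to the panel, that is downwards and slightly (12 degrees) towards +x.
- key_a (a joint): left round key, m: 0 = up, 0.004 = fully down, same spring as the bar. Not to be pressed.
- key_a_top (a point): centre of the top of the left round key: white, 16 mm across, 9 mm proud; in the meter frame at y = 0.034.
- key_b (a joint): right round key, m: 0 = up, 0.004 = fully down. Not to be pressed.
- key_b_top (a point): centre of the top of the right round key: like the left one; in the meter frame at y = -0.004.
- spare_dish: empty aluminium dish 67 mm across, 15 mm high, 0.06 kg, loose on the flat top of the meter's hood; origin at the centre of its underside. Leave alone.
- bowl_a: loose cupping bowl, white outside, black inside and black rim, 98 mm across the rim, 61 mm high, 0.26 kg; origin at the centre of its underside. Leave alone. Stands to the left or right of the drawer.
- timer: white kitchen timer lying flat, 66 x 64 x 16 mm, with a dark display, loose, 0.09 kg; origin at the centre of its underside. Lies to the left or right of the drawer. Leave alone.
- bowl_b: loose cupping bowl, white outside, black inside and black rim, 98 mm across the rim, 61 mm high, 0.26 kg; origin at the centre of its underside. Leave alone.
- bowl_c: loose cupping bowl, white outside, black inside and black rim, 98 mm across the rim, 61 mm high, 0.26 kg; origin at the centre of its underside. Leave alone.
- sample_tray: empty blue plastic sample tray, 125 by 195 mm, 34 mm high, loose, 0.12 kg; origin at the centre of its underside. Leave alone.
- spoon: steel cupping spoon 160 mm long, lying on the table at the right, along its own x; handle towards its -x; origin on the table under its middle. Leave alone.

How it is judged:
On the way, in this order (a step that is already met when the one before it is completed fails the run):
1. the rocker is pressed over to on, with the drawer still open (value of joint rocker above 0.29 rad and value of joint drawer below 0.03 m), for 0.1 s.
2. with the meter on, the drawer is pushed fully home (value of joint rocker above 0.29 rad and value of joint drawer above 0.0745 m), for 0.1 s.
3. with the meter on and the drawer home, the bar key is held down, for at least 1.3 s (all of step 2 and value of joint bar above 0.0025 m), for 1.3 s.
At the end, for the whole second after the job is handed in: the rocker is on (at least 0.29 of 0.36 rad), the drawer is home to within 3.5 mm, all three keys are up (within 1 mm), and the tile lies at rest in the drawer's recess (within 12 mm of its middle) (all of step 2 and value of joint each of bar, key_a, key_b below 0.001 m and distance between tile and drawer_recess below 0.012 m and linear speed of tile below 0.02 m/s); the robot touches nothing.
It fails at once if a round key is pressed (more than 2 mm) (value of joint any of key_a, key_b above 0.002 m).
It fails at once if the bar key is pressed (more than 2.5 mm) before the drawer is home (value of joint bar above 0.0025 m and not (value of joint drawer above 0.0745 m)).
It fails at once if the tile is lifted or taken out of its recess (more than 12 mm) (not (distance between tile and drawer_recess below 0.012 m)).
It fails at once if a bowl, the spoon, timer, blue tray or spare dish is moved more than 20 mm or lifted (distance of any of bowl_a, bowl_b, bowl_c, timer, sample_tray, spoon, spare_dish from where it was at the start of the episode above 0.02 m).
It also fails if it takes over 51 s, if anything falls off the work surface, if the arm or the gripper's body presses on something with over 40 N, if the wrist force passes 120 N, or if a joint passes its speed limit or range.

ROBOT

A 7-joint arm with a two-finger parallel gripper is mounted at the origin on the work surface. World frame = base frame: x ahead of the robot, y to its left, z up, the work surface at z = 0. Lengths are in m, angles in rad, forces in N, time in s.
With the tool pointing down it reaches from about 0.425 to 0.925 m from the base axis. Payload 6.8 kg.
Tool frame: the origin (TCP) lies at the very end of the fingers, on their centre line; the grasp point (between the pads) lies 19 mm behind it (bot.grasp_offset is the distance from the TCP to the grasp point, in m); z points along the fingers, y is the direction in which the jaws open and shut (so a half turn about z gives the same grasp; the last joint's range is limited). The gripper opens to 85 mm and grips with 20 to 120 N. Pads are 22 mm wide; open, the fingers measure 114 mm over their backs; the gripper's body (76 mm by 85 mm) begins 54 mm behind the grasp point. The pads swing forward as they close: fully open they stand 13 mm farther back than shut.
Start: joints at [-1.396, 0.477, 0.022, 1.555, -0.011, 1.109, -0.083], TCP at [0.188, 0.648, 0.231] pointing down, gripper open.
Joint ranges: [-2.96, 2.96], [-0.34, 2.1], [-1.41, 1.46], [0.24, 2.44], [-1.37, 4.51], [0.17, 1.92], [-2.96, 2.96]. Speed limits (rad/s): [2.39, 2.39, 3.14, 3.14, 3.14, 3.14, 3.14].

INTERFACE

Orientations are given as a unit quaternion [w, x, y, z].
In Python, from station import monitor, cams, bot, finder gives the robot as it stands.
- The arm moves only by the tool jog_arm, never from a script. Its argument "plan" is a list of rows, each an object of numbers: "x", "y", "z": the shift along the tool's x, y, z as a fraction of full scale; "wx", "wy", "wz": the turn, a rotation vector about the tool's x, y, z as a fraction of full scale. A call has 1 to 12 rows; each row is the pose to reach, as a shift and turn from the pose measured when the call began, along the tool's axes at that moment, turning the shorter way round; what a row does not reach only later rows make up. Full scale, the value 1, is 20 cm for a shift and 180 degrees for a turn. A row lasts 1/12 s, in which the tool goes at most 41.7 mm and 7.16 degrees, less where a joint would pass 70% of its speed; a pose out of reach is approached as far as the arm can. A call with a number of a shift or a turn outside -1 to 1 is refused whole. A call with a gripper value outside its range is refused whole. "hand" is the opening, from -1 (shut) to 1 (fully open), set as the call begins (left out, the last holds). The fingers move at their own pace and stop on an object; "grip_force" is the grip in N (left out, the last holds). Time passes only in rows, so rows that repeat a pose let the fingers close. It gives the time, the measured TCP pose, the force and the opening at its end, in the units of the state.
- monitor.get_obs(): the state, without advancing time (a new reading comes with each control period).
- cams.read_camera(name): name is "scene" or "side" or "wrist"; returns the picture (400x640x3 uint8, red, green, blue); there is no depth.
- cams.get_calibration(name): a dict with "fx", "fy", "cx", "cy" (pixels), "distortion" ([k1, k2, p1, p2, k3] as OpenCV has them; the pictures are not rectified), "extrinsics" (4x4, takes a point from world to camera coordinates). Camera axes: x right, y down, z forward; pixel columns grow to the right and rows downward; lengths in m; the calibration is good to about 2 mm. A picture is of the moment at which its call begins: read the wrist's pose just before it. get_calibration takes no time and is no camera call; for the wrist camera it gives the pose at the moment of the call.
- bot.hand_in(): hands the job in, once; it reports no verdict.
Trained networks look in the newest picture that a camera, given by its name, has taken for a name from the list of things; names that differ only in an ending like _2 or _b are one class to them, and where a whole thing is asked for, a point or a joint stands for the part that bears it (a point fixed in the world has none). Each returns a list of dicts, best first, with "confidence" (0 to 1); they miss things now and then, are a little off and sometimes report something else, mostly with a low value. They report only what shows in the picture. A call takes as long as a camera call.
- finder.find_in(camera, target): "bbox" ([left, top, width, height] in pixels, round what is visible of it).
- finder.place_of(camera, target): "location" ([column, row] in pixels: a listed point, or the origin of a listed thing).
The state is a dict: "t": time; "q": joint angles; "joint_vel": joint speeds; "joint_torque": joint torques, N m; "eef_pos": TCP position; "tool_rot": TCP orientation; "contact_force": force on the tool from outside, world axes, zero at the start; "torque": the same for the moment, N m; "gripper_width": opening from 0.0 (shut) to 1.0 (fully open).
Only numpy, scipy, OpenCV 4.12 (cv2) and the standard library are available. Lean on these libraries where they do the work, as an engineer would, in place of code of your own. Each camera call takes 0.05 s, during which the arm holds its last target. There are 200 camera calls.

## Working session

There is one attempt and no reset: what is moved stays moved. The work goes in short steps, Python scripts to look and compute and a tool call to move; the robot and the scene stay as the last step left them, time stands still between calls to the robot, and variables do not carry over. Pictures are saved under pics/ and viewed, about 8 in all and at most 12, crops included, and the job is handed in when it is done.

Besides the shell and the picture viewer there is one more tool, called after "Request:" in YAML: its name, and indented under it one key for each argument. jog_arm: Moves the arm, as the interface text tells. Shift numbers are shares of 20 cm and turn numbers shares of 180 degrees, none past 1 either way. Its arguments: {"type":"object","properties":{"plan":{"type":"array","items":{"type":"object","properties":{"x":{"type":"number","minimum":-1,"maximum":1},"y":{"type":"number","minimum":-1,"maximum":1},"z":{"type":"number","minimum":-1,"maximum":1},"wx":{"type":"number","minimum":-1,"maximum":1},"wy":{"type":"number","minimum":-1,"maximum":1},"wz":{"type":"number","minimum":-1,"maximum":1}}}},"hand":{"type":"number"},"grip_force":{"type":"number"}},"required":["plan"]}

```bash
ls; mkdir -p pics; cat > h.py <<'E'
import numpy as np, cv2
from scipy.spatial.transform import Rotation as R
from station import monitor, cams, bot, finder
def snap(c,fn=None):
    im=cams.read_camera(c)
    if fn: cv2.imwrite('pics/'+fn,im[:,:,::-1])
    return im
def K(c):
    k=cams.get_calibration(c); M=np.array([[k['fx'],0,k['cx']],[0,k['fy'],k['cy']],[0,0,1.]])
    return M,np.array(k['distortion'],float),np.array(k['extrinsics'],float)
def proj(c,P,k=None):
    M,d,E=k or K(c)
    return cv2.projectPoints(np.array(P,float).reshape(-1,3),cv2.Rodrigues(E[:3,:3])[0],E[:3,3],M,d)[0].reshape(-1,2)
E
python3 - <<'E'
from h import *
for c in ('scene','side','wrist'):
    snap(c,c+'0.png'); k=K(c); print(c,np.round(-k[2][:3,:3].T@k[2][:3,3],3),k[0][0,0])
    for n in ('rocker_far','drawer_face','bar_top','key_a_top','key_b_top','meter'):
        print(n,[(np.round(r['location'],1).tolist(),round(r['confidence'],2)) for r in finder.place_of(c,n)[:2]])
o=monitor.get_obs();print(o)
a=[cv2.imread('pics/%s0.png'%c) for c in('scene','side')]
E
```

```text
pics
scene [ 0.954 -0.779  0.831] 386.3519801175355
rocker_far [([359.2, 184.5], 0.47)]
drawer_face [([303.4, 207.8], 0.72), ([359.5, 186.9], 0.7)]
bar_top [([345.7, 217.4], 0.64)]
key_a_top [([351.4, 192.8], 0.47)]
key_b_top [([347.5, 202.3], 0.61)]
meter [([368.7, 234.8], 0.71), ([303.3, 206.6], 0.49)]
side [ 0.145 -0.987  0.983] 449.32308250573504
rocker_far [([332.2, 170.4], 0.58)]
drawer_face [([311.8, 219.6], 0.76)]
bar_top [([360.7, 197.8], 0.62)]
key_a_top [([344.1, 181.5], 0.41)]
key_b_top [([346.8, 192.7], 0.43), ([374.2, 161.8], 0.22)]
meter [([363.0, 203.4], 0.76)]
wrist [0.114 0.67  0.373] 332.5602052772956
rocker_far []
drawer_face []
bar_top []
key_a_top []
key_b_top []
meter []
{'t': 1.05, 'q': array([-1.39612779,  0.47695993,  0.02242187,  1.5553532 , -0.01150783,
        1.1093278 , -0.08312128]), 'joint_vel': array([ 0.00028074,  0.00051837, -0.00133419, -0.00049365, -0.00056853,
       -0.00058942,  0.00093618]), 'joint_torque': array([ 3.22348760e-04, -5.96326554e+01,  1.60618488e+00, -2.81554198e+01,
        1.23507081e-02,  1.35411108e-03,  2.30891914e-06]), 'eef_pos': array([0.18834771, 0.64822647, 0.23135502]), 'tool_rot': array([-3.49905563e-06,  1.40945791e-01,  9.90017314e-01,  4.05664293e-05]), 'contact_force': array([-0.19891879,  0.17375999,  0.55537206]), 'torque': array([-0.0157211 , -0.00294448, -0.01889372]), 'gripper_width': 1.0004817126369239}
```

View pics/scene0.png

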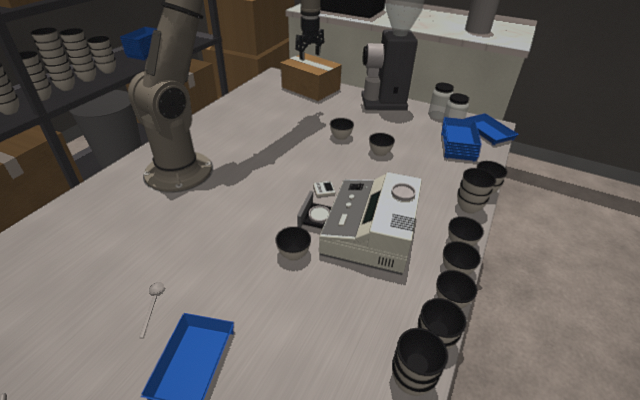

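View pics/side0.png

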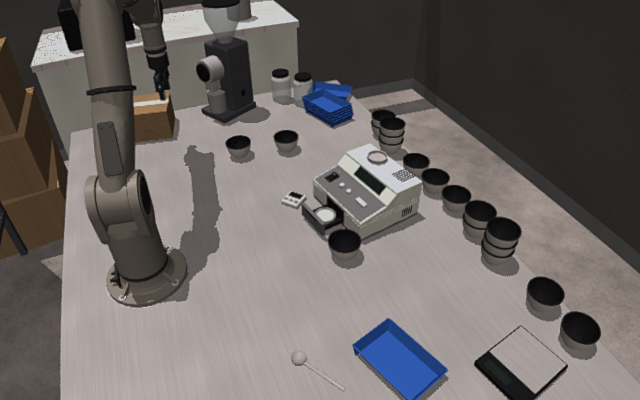

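The scene picture shows the meter at about (368,225), with its drawer at (315,212). A bowl stands to the right of the drawer at (293,243) and the timer to the left at (324,188). In the side picture the drawer is at (322,215), the bowl at (344,243) and the timer at (293,199). Next I fit the meter pose.

```bash
cat >> h.py <<'E'
from scipy.optimize import least_squares
MP={'rocker_far':(-0.059,0.092,0.102),'drawer_face':(-0.21,0,0.04),'bar_top':(-0.071,-0.07,0.099),'key_a_top':(-0.071,0.034,0.099),'key_b_top':(-0.071,-0.004,0.099)}
def tow(p,P): 
    return R.from_euler('z',p[2]).apply(np.array(P,float))+[p[0],p[1],0]
def fit(obs,p0): # obs: list (calib, name, px)
    f=lambda p: np.concatenate([proj(None,tow(p,MP[n]),k)[0]-px for k,n,px in obs])
    r=least_squares(f,p0,loss='soft_l1',f_scale=1.5); return r.x,f(r.x).reshape(-1,2)
E
python3 - <<'E'
from h import *
obs=[]
for c in ('scene','side'):
    snap(c);k=K(c)
    for n in MP:
        r=finder.place_of(c,n)
        if r: obs.append((k,n,np.array(r[0]['location'])))
p,res=fit(obs,[0.75,0,0]); print(p); 
for o,r in zip(obs,res): print(o[1],r.round(1))
for n in MP: print(n,tow(p,MP[n]).round(3))
for n in ('bowl_a','timer'):
  for c in ('scene','side'):
    M,d,E=K(c)
    for r in finder.place_of(c,n)[:4]:
      u=cv2.undistortPoints(np.array(r['location'],float).reshape(1,1,2),M,d).ravel()
      ray=E[:3,:3].T@np.r_[u,1]; C=-E[:3,:3].T@E[:3,3]; print(n,c,round(r['confidence'],2),(C-ray*C[2]/ray[2])[:2].round(3))
E
```

```text
[0.72239451 0.04370038 0.21498458]
rocker_far [-0.4 -3.6]
drawer_face [-0.2 -0.9]
bar_top [-0.4  0.5]
key_a_top [-1.4 -1.6]
key_b_top [ 30.1 -11.4]
rocker_far [2.5 1.6]
drawer_face [ 1.3 -0.5]
bar_top [-0.1 -0.1]
key_a_top [0.2 3.8]
key_b_top [0.2 0.7]
rocker_far [0.645 0.121 0.102]
drawer_face [ 0.517 -0.001  0.04 ]
bar_top [ 0.668 -0.04   0.099]
key_a_top [0.646 0.062 0.099]
key_b_top [0.654 0.025 0.099]
bowl_a scene 0.86 [0.581 0.474]
bowl_a scene 0.78 [ 0.55  -0.148]
bowl_a scene 0.75 [0.409 0.507]
bowl_a side 0.93 [0.411 0.513]
bowl_a side 0.61 [ 0.565 -0.138]
bowl_a side 0.58 [0.6   0.462]
timer scene 0.49 [0.518 0.152]
timer scene 0.42 [0.603 0.231]
timer side 0.49 [0.512 0.174]
```

Request:
jog_arm:
  plan:
    - {"x": -0.15, "y": -0.11}
    - {"x": -0.32, "y": -0.23}
    - {"x": -0.49, "y": -0.36}
    - {"x": -0.66, "y": -0.48}
    - {"x": -0.83, "y": -0.6}
    - {"x": -1, "y": -0.726}
    - {"x": -1, "y": -0.726}
  hand: -1

```text
invalid input at $.plan[0]: expected keys x, y, z, wx, wy, wz
```

Request:
jog_arm:
  plan:
    - {"x": -0.15, "y": -0.11}
    - {"x": -0.32, "y": -0.23}
    - {"x": -0.49, "y": -0.36}
    - {"x": -0.66, "y": -0.48}
    - {"x": -0.83, "y": -0.6}
    - {"x": -1, "y": -0.726}
    - {"x": -1, "y": -0.726}

```text
invalid input at $.plan[0]: expected keys x, y, z, wx, wy, wz
```

Request:
jog_arm:
  plan:
    - {"x": -0.15, "y": -0.11, "wz": -0.02}
    - {"x": -0.32, "y": -0.23, "wz": -0.05}
    - {"x": -0.49, "y": -0.36, "wz": -0.08}
    - {"x": -0.66, "y": -0.48, "wz": -0.11}
    - {"x": -0.83, "y": -0.6, "wz": -0.14}
    - {"x": -1, "y": -0.726, "wz": -0.159}
    - {"x": -1, "y": -0.726, "wz": -0.159}
    - {"x": -1, "y": -0.726, "wz": -0.159}

```text
invalid input at $.plan[0]: expected keys x, y, z, wx, wy, wz
```

```bash
python3 - <<'E'
from h import *
o=monitor.get_obs(); print(o['t'],o['eef_pos'],R.from_quat(o['tool_rot'][[1,2,3,0]]).as_matrix().round(3),o['gripper_width'],o['contact_force'])
obs=[]
for c in ('wrist','scene','side'):
    k=K(c);snap(c,c+'1.png')
    for n in MP:
        r=finder.place_of(c,n)
        if c=='wrist':print(n,[(x['location'],x['confidence']) for x in r[:2]])
        if r: obs.append((k,n,np.array(r[0]['location'])))
p,res=fit(obs,[0.722,0.044,0.215]); print('all',p)
for q,r in zip(obs,res): print(q[1],r.round(1))
w=[q for q in obs if q[0] is obs[0][0]]
p,res=fit(w,p); print('wrist',p,res.round(1).tolist())
E
```

```text
1.85 [0.18834164 0.64819869 0.231325  ] [[-0.96   0.279 -0.   ]
 [ 0.279  0.96   0.   ]
 [ 0.     0.    -1.   ]] 0.9978708044377916 [ 0.12869753  0.11465654 -0.04654311]
rocker_far []
drawer_face []
bar_top []
key_a_top []
key_b_top []
all [0.71773716 0.03702739 0.18761404]
rocker_far [-1.  -1.6]
drawer_face [3.1 3.9]
bar_top [0.5 0.8]
key_a_top [-2.1  0.2]
key_b_top [ 29.6 -11.9]
rocker_far [  16.6 -196.7]
drawer_face [-0.5  0.2]
bar_top [-1.6  3.2]
key_a_top [0.2 3.9]
key_b_top [-1.   0.5]
wrist [0.71514508 0.02808142 0.10363965] [[-0.1, -0.7], [3.0, 1.7], [-3.1, 0.5], [-2.7, 0.7], [28.0, -11.7]]
```

View pics/wrist1.png

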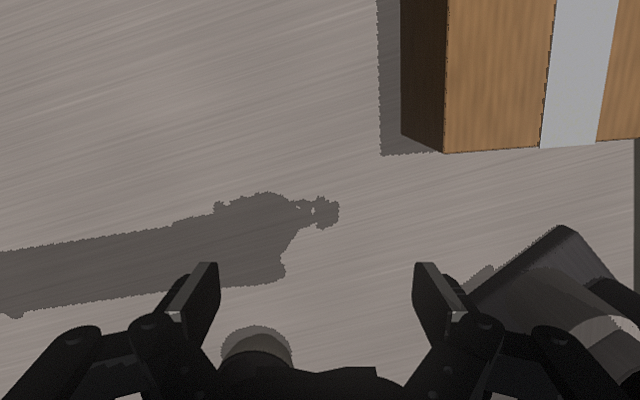

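The wrist picture shows only the table and the box at (500,80), with the fingers at the bottom of the frame, so the camera looks to the tool's +x side. Every row needs all six keys, so I resend the moves that way.

Request:
jog_arm:
  plan:
    - {"x": -0.16, "y": -0.1, "z": 0, "wx": 0, "wy": 0, "wz": 0}
    - {"x": -0.33, "y": -0.2, "z": 0, "wx": 0, "wy": 0, "wz": 0}
    - {"x": -0.5, "y": -0.31, "z": 0, "wx": 0, "wy": 0, "wz": 0}
    - {"x": -0.67, "y": -0.41, "z": 0, "wx": 0, "wy": 0, "wz": 0}
    - {"x": -0.84, "y": -0.52, "z": 0, "wx": 0, "wy": 0, "wz": 0}
    - {"x": -0.84, "y": -0.52, "z": 0, "wx": 0, "wy": 0, "wz": 0}
  hand: -1

```text
t: 3.25
eef_pos: [0.3287, 0.4937, 0.2317]
tool_rot: [0.002, 0.147, 0.989, -0.002]
contact_force: [1.4, -0.6, 0.0]
gripper_width: 0.147
```

Request:
jog_arm:
  plan:
    - {"x": -0.16, "y": -0.1, "z": 0, "wx": 0, "wy": 0, "wz": 0}
    - {"x": -0.33, "y": -0.2, "z": 0, "wx": 0, "wy": 0, "wz": 0}
    - {"x": -0.5, "y": -0.31, "z": 0, "wx": 0, "wy": 0, "wz": 0}
    - {"x": -0.67, "y": -0.41, "z": 0, "wx": 0, "wy": 0, "wz": 0}
    - {"x": -0.84, "y": -0.52, "z": 0, "wx": 0, "wy": 0, "wz": 0}
    - {"x": -0.84, "y": -0.52, "z": 0, "wx": 0, "wy": 0, "wz": 0}

```text
t: 3.75
eef_pos: [0.4658, 0.3366, 0.2333]
tool_rot: [0.004, 0.153, 0.988, -0.003]
contact_force: [1.5, -0.9, 0.5]
gripper_width: 0.002
```

Request:
jog_arm:
  plan:
    - {"x": -0.16, "y": -0.1, "z": 0, "wx": 0, "wy": 0, "wz": 0}
    - {"x": -0.33, "y": -0.2, "z": 0, "wx": 0, "wy": 0, "wz": 0}
    - {"x": -0.5, "y": -0.31, "z": 0, "wx": 0, "wy": 0, "wz": 0}
    - {"x": -0.67, "y": -0.41, "z": 0, "wx": 0, "wy": 0, "wz": 0}
    - {"x": -0.84, "y": -0.52, "z": 0, "wx": 0, "wy": 0, "wz": 0}
    - {"x": -0.84, "y": -0.52, "z": 0, "wx": 0, "wy": 0, "wz": 0}

```text
t: 4.25
eef_pos: [0.5996, 0.1769, 0.236]
tool_rot: [0.007, 0.159, 0.987, -0.005]
contact_force: [-0.0, -0.8, 0.4]
gripper_width: 0.002
```

Request:
jog_arm:
  plan:
    - {"x": -0.16, "y": -0.1, "z": 0, "wx": 0, "wy": 0, "wz": -0.03}
    - {"x": -0.33, "y": -0.2, "z": 0, "wx": 0, "wy": 0, "wz": -0.06}
    - {"x": -0.5, "y": -0.31, "z": 0, "wx": 0, "wy": 0, "wz": -0.09}
    - {"x": -0.67, "y": -0.41, "z": 0, "wx": 0, "wy": 0, "wz": -0.12}
    - {"x": -0.84, "y": -0.52, "z": 0, "wx": 0, "wy": 0, "wz": -0.15}
    - {"x": -0.84, "y": -0.52, "z": 0, "wx": 0, "wy": 0, "wz": -0.159}
    - {"x": -0.84, "y": -0.52, "z": 0, "wx": 0, "wy": 0, "wz": -0.159}
    - {"x": -0.84, "y": -0.52, "z": 0, "wx": 0, "wy": 0, "wz": -0.159}

```text
t: 4.92
eef_pos: [0.7261, 0.0261, 0.2388]
tool_rot: [0.005, -0.089, 0.996, -0.006]
contact_force: [0.4, 0.9, -0.2]
gripper_width: 0.004
```

```bash
python3 - <<'E'
from h import *
o=monitor.get_obs(); print(o['t'],o['eef_pos'],R.from_quat(o['tool_rot'][[1,2,3,0]]).as_matrix().round(3),o['gripper_width'],o['contact_force'])
k=K('wrist');snap('wrist','wrist2.png');w=[]
for n in MP:
    r=finder.place_of('wrist',n); print(n,[(np.round(x['location'],1).tolist(),round(x['confidence'],2)) for x in r[:3]])
    if r: w.append((k,n,np.array(r[0]['location'])))
p,res=fit(w,[0.72,0.042,0.21]); print('wrist',p)
for q,r in zip(w,res): print(q[1],r.round(1))
print(proj(0,tow([0.722,0.0437,0.215],list(MP.values())),k).round(0).tolist())
E
```

```text
4.9167 [0.72614679 0.02605297 0.23878011] [[-0.984 -0.177  0.011]
 [-0.177  0.984 -0.011]
 [-0.009 -0.013 -1.   ]] 0.004366475442820165 [ 0.43882194  0.87327505 -0.23911197]
rocker_far [([445.7, 122.9], 0.82)]
drawer_face [([330.3, 165.9], 0.34)]
bar_top [([375.9, 104.3], 0.69), ([248.8, 100.2], 0.58)]
key_a_top [([376.3, 104.0], 0.74)]
key_b_top [([328.3, 106.0], 0.54)]
wrist [0.7267946  0.03911683 0.18457254]
rocker_far [ 1.  -1.7]
drawer_face [   2.2 -231.3]
bar_top [-128.2    2.6]
key_a_top [-0.9  2.1]
key_b_top [0.2 0.4]
[[452.0, 113.0], [331.0, -71.0], [252.0, 105.0], [380.0, 100.0], [333.0, 102.0]]
```

View pics/wrist2.png

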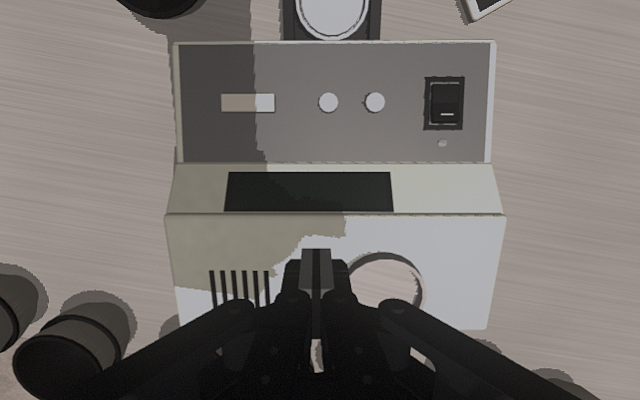

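The wrist picture shows the bar at (248,102), the round keys at (328,102) and (375,102), and the rocker line at about (446,114). The panel's front corners are at (173,42) and (495,42), and the drawer with the tile is at the top, around (333,15). I refit with these picks.

```bash
python3 - <<'E'
from h import *
MP['cr']=(-.12,-.135,.08);MP['cl']=(-.12,.135,.08)
k=K('wrist')
im=cv2.imread('pics/wrist2.png'); g=cv2.cvtColor(im,cv2.COLOR_BGR2GRAY)
def cen(x0,y0,x1,y1,t):
    m=cv2.moments((g[y0:y1,x0:x1]>t).astype(np.uint8),True); return np.array([m['m10']/m['m00']+x0,m['m01']/m['m00']+y0])
A=cen(360,88,392,118,170);B=cen(313,88,343,118,170);L=cen(437,104,458,121,130)
print(A,B,L)
w=[(k,'key_a_top',A),(k,'key_b_top',B),(k,'bar_top',np.array([248,102.5])),(k,'rocker_far',L),(k,'cr',np.array([173.5,42])),(k,'cl',np.array([495.5,42]))]
p,res=fit(w,[0.72,0.042,0.21]); print('wrist',p)
for q,r in zip(w,res): print(q[1],r.round(1))
pm=p
for n in ('rocker_far','bar_top','drawer_face'): print(n,tow(p,MP[n]).round(4))
o=monitor.get_obs(); T=R.from_quat(o['tool_rot'][[1,2,3,0]]); e=o['eef_pos']
Rd=np.array([[-np.cos(p[2]),-np.sin(p[2]),0],[-np.sin(p[2]),np.cos(p[2]),0],[0,0,-1]]).T
Rd=np.column_stack([[-np.cos(p[2]),-np.sin(p[2]),0],[-np.sin(p[2]),np.cos(p[2]),0],[0,0,-1]])
print('turn',((T.inv()*R.from_matrix(Rd)).as_rotvec()/np.pi).round(4))
print('shift',(T.inv().apply(tow(p,(-.064,.092,.14))-e)/.2).round(4))
cv2.imwrite('pics/x.png',cv2.resize(im[60:150,400:500],None,fx=6,fy=6,interpolation=0))
E
```

```text
[374.97560976 101.60569106] [328.16129032 101.74193548] [446.5 114. ]
wrist [0.72361425 0.03916263 0.18847544]
key_a_top [0.2 0.4]
key_b_top [0.2 0.6]
bar_top [-0.6  0.4]
rocker_far [0.2 3.1]
cr [-3.7 -0.8]
cl [ 3.  -4.1]
rocker_far [0.6484 0.1185 0.102 ]
bar_top [ 0.667  -0.0429  0.099 ]
drawer_face [ 5.173e-01 -2.000e-04  4.000e-02]
turn [-0.0043  0.003  -0.0024]
shift [0.3287 0.527  0.4875]
```

View pics/x.png

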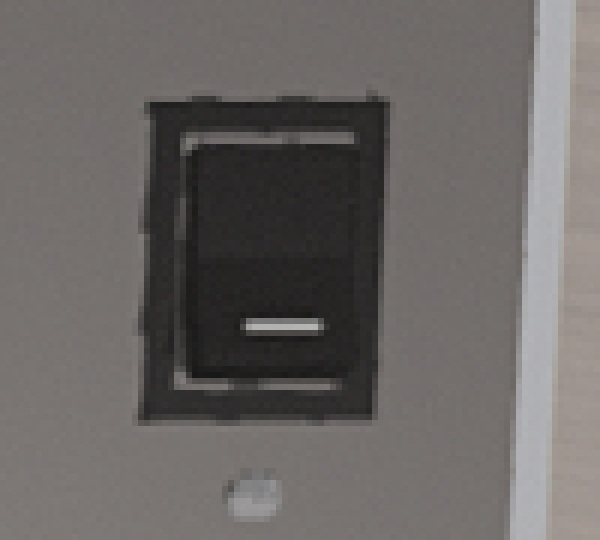

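Request:
jog_arm:
  plan:
    - {"x": 0.1, "y": 0.16, "z": 0, "wx": -0.004, "wy": 0.003, "wz": -0.002}
    - {"x": 0.21, "y": 0.33, "z": 0, "wx": -0.004, "wy": 0.003, "wz": -0.002}
    - {"x": 0.33, "y": 0.5, "z": 0, "wx": -0.004, "wy": 0.003, "wz": -0.002}
    - {"x": 0.33, "y": 0.527, "z": 0.1, "wx": -0.004, "wy": 0.003, "wz": -0.002}
    - {"x": 0.33, "y": 0.527, "z": 0.25, "wx": -0.004, "wy": 0.003, "wz": -0.002}
    - {"x": 0.33, "y": 0.527, "z": 0.4, "wx": -0.004, "wy": 0.003, "wz": -0.002}
    - {"x": 0.33, "y": 0.527, "z": 0.487, "wx": -0.004, "wy": 0.003, "wz": -0.002}
    - {"x": 0.33, "y": 0.527, "z": 0.487, "wx": -0.004, "wy": 0.003, "wz": -0.002}
    - {"x": 0.33, "y": 0.527, "z": 0.487, "wx": -0.004, "wy": 0.003, "wz": -0.002}

```text
t: 5.97
eef_pos: [0.6426, 0.1178, 0.1398]
tool_rot: [-0.001, -0.094, 0.996, -0.001]
contact_force: [0.3, 0.5, 0.3]
gripper_width: 0.001
```

```bash
cat >> h.py <<'E'
P=np.array([0.72361,0.03916,0.18848])
def go(t,pitch=0):
    o=monitor.get_obs(); T=R.from_quat(o['tool_rot'][[1,2,3,0]]); e=o['eef_pos']
    c,s=np.cos(P[2]),np.sin(P[2]); Rd=R.from_matrix(np.column_stack([[-c,-s,0],[-s,c,0],[0,0,-1]]))*R.from_euler('y',pitch)
    print('t',round(o['t'],2),'meter-frame tcp',R.from_euler('z',-P[2]).apply(e-[P[0],P[1],0]).round(4),'F',o['contact_force'].round(1))
    print('shift',(T.inv().apply(tow(P,t)-e)/.2).round(4),'turn',((T.inv()*Rd).as_rotvec()/np.pi).round(4))
E
python3 - <<'E'
from h import *
go((-.064,.092,.106))
k=K('wrist');cv2.imwrite('pics/y.png',cv2.resize(snap('wrist')[200:400,160:480,::-1],None,fx=2,fy=2))
E
```

```text
t 5.97 meter-frame tcp [-0.0648  0.0924  0.1398] F [0.3 0.5 0.3]
shift [-0.0043 -0.002   0.1688] turn [-0.0004 -0.0005 -0.0003]
```

View pics/y.png

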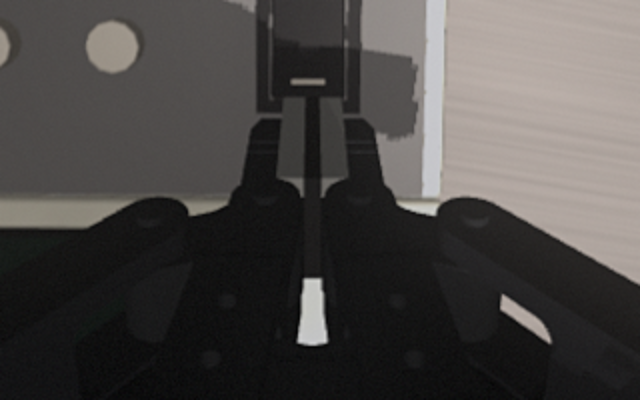

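The fingertips are lined up with the rocker in y: the rocker line is at (308,82) and the tip edge at (315,100) in the crop. Next I press in steps.

Request:
jog_arm:
  plan:
    - {"x": -0.004, "y": -0.002, "z": 0.06, "wx": 0, "wy": 0, "wz": 0}
    - {"x": -0.004, "y": -0.002, "z": 0.12, "wx": 0, "wy": 0, "wz": 0}
    - {"x": -0.004, "y": -0.002, "z": 0.16, "wx": 0, "wy": 0, "wz": 0}
    - {"x": -0.004, "y": -0.002, "z": 0.175, "wx": 0, "wy": 0, "wz": 0}
    - {"x": -0.004, "y": -0.002, "z": 0.185, "wx": 0, "wy": 0, "wz": 0}
    - {"x": -0.004, "y": -0.002, "z": 0.195, "wx": 0, "wy": 0, "wz": 0}
    - {"x": -0.004, "y": -0.002, "z": 0.2, "wx": 0, "wy": 0, "wz": 0}
    - {"x": -0.004, "y": -0.002, "z": 0.2, "wx": 0, "wy": 0, "wz": 0}

```text
t: 6.68
eef_pos: [0.6449, 0.1176, 0.1015]
tool_rot: [0.001, -0.094, 0.996, -0.0]
contact_force: [-1.2, -0.1, 0.6]
gripper_width: -0.002
```

Request:
jog_arm:
  plan:
    - {"x": 0, "y": 0, "z": 0.006, "wx": 0, "wy": 0, "wz": 0}
    - {"x": 0, "y": 0, "z": 0.012, "wx": 0, "wy": 0, "wz": 0}
    - {"x": 0, "y": 0, "z": 0.018, "wx": 0, "wy": 0, "wz": 0}
    - {"x": 0, "y": 0, "z": 0.022, "wx": 0, "wy": 0, "wz": 0}
    - {"x": 0, "y": 0, "z": 0.022, "wx": 0, "wy": 0, "wz": 0}

```text
t: 7.1
eef_pos: [0.6458, 0.1178, 0.0977]
tool_rot: [0.002, -0.094, 0.996, -0.0]
contact_force: [-0.5, 0.7, 5.2]
gripper_width: -0.003
```

Request:
jog_arm:
  plan:
    - {"x": 0, "y": 0, "z": 0.005, "wx": 0, "wy": 0, "wz": 0}
    - {"x": 0, "y": 0, "z": 0.01, "wx": 0, "wy": 0, "wz": 0}
    - {"x": 0, "y": 0, "z": 0.01, "wx": 0, "wy": 0, "wz": 0}

```text
t: 7.35
eef_pos: [0.646, 0.1179, 0.0974]
tool_rot: [0.002, -0.093, 0.996, -0.0]
contact_force: [-5.4, -1.4, 13.3]
gripper_width: -0.004
```

Request:
jog_arm:
  plan:
    - {"x": 0, "y": 0, "z": 0.014, "wx": 0, "wy": 0, "wz": 0}
    - {"x": 0, "y": 0, "z": 0.014, "wx": 0, "wy": 0, "wz": 0}
    - {"x": 0, "y": 0, "z": 0.014, "wx": 0, "wy": 0, "wz": 0}

```text
t: 7.6
eef_pos: [0.6461, 0.1178, 0.0972]
tool_rot: [0.002, -0.093, 0.996, 0.0]
contact_force: [-9.0, -1.2, 21.5]
gripper_width: -0.003
```

Request:
jog_arm:
  plan:
    - {"x": 0, "y": 0, "z": -0.1, "wx": 0, "wy": 0, "wz": 0}
    - {"x": 0, "y": 0, "z": -0.25, "wx": 0, "wy": 0, "wz": 0}
    - {"x": 0, "y": 0, "z": -0.4, "wx": 0, "wy": 0, "wz": 0}
    - {"x": -0.15, "y": -0.15, "z": -0.55, "wx": 0, "wy": 0, "wz": 0}
    - {"x": -0.3, "y": -0.3, "z": -0.6, "wx": 0, "wy": 0, "wz": 0}
    - {"x": -0.3, "y": -0.4, "z": -0.6, "wx": 0, "wy": 0, "wz": 0}
    - {"x": -0.3, "y": -0.4, "z": -0.6, "wx": 0, "wy": 0, "wz": 0}
    - {"x": -0.3, "y": -0.4, "z": -0.6, "wx": 0, "wy": 0, "wz": 0}

```text
t: 8.27
eef_pos: [0.7198, 0.047, 0.2169]
tool_rot: [0.002, -0.091, 0.996, -0.001]
contact_force: [-0.1, -0.3, -0.6]
gripper_width: -0.002
```

```bash
python3 - <<'E'
from h import *
k=K('wrist');im=snap('wrist','wrist3.png')
q=proj(0,tow(P,[MP[n] for n in MP]),k); print(dict(zip(MP,q.round(0).tolist())))
x,y=q[0].astype(int)
cv2.imwrite('pics/z.png',cv2.resize(im[max(y-60,0):y+60,x-80:x+60,::-1],None,fx=4,fy=4,interpolation=0))
go((-.245,0,.24))
E
```

```text
{'rocker_far': [427.0, 123.0], 'drawer_face': [304.0, -77.0], 'bar_top': [212.0, 108.0], 'key_a_top': [350.0, 107.0], 'key_b_top': [299.0, 107.0]}
t 8.32 meter-frame tcp [-0.0026  0.011   0.2165] F [-0.3  0.7 -0.1]
shift [ 1.2115 -0.059  -0.1212] turn [ 0.      0.0009 -0.001 ]
```

View pics/z.png

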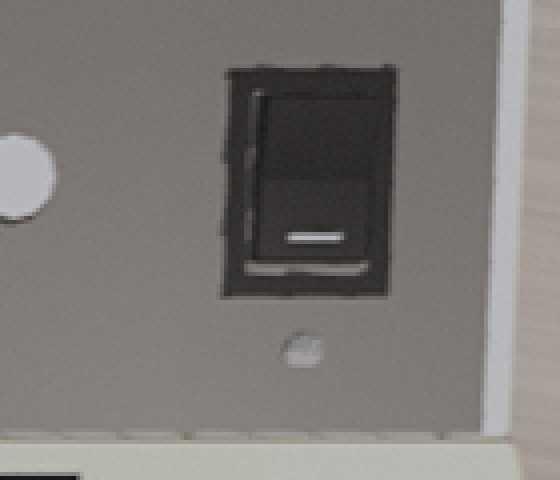

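The near gap in the rocker has closed and the far gap is open, so it has tipped over. It bottomed at z = 0.0972 with 21 N, so it is on. Next is the drawer.

Request:
jog_arm:
  plan:
    - {"x": 0.18, "y": -0.01, "z": 0, "wx": 0, "wy": 0, "wz": 0}
    - {"x": 0.36, "y": -0.02, "z": 0, "wx": 0, "wy": 0, "wz": 0}
    - {"x": 0.54, "y": -0.03, "z": 0, "wx": 0, "wy": 0, "wz": 0}
    - {"x": 0.72, "y": -0.04, "z": 0, "wx": 0, "wy": 0, "wz": 0}
    - {"x": 0.9, "y": -0.059, "z": 0, "wx": 0, "wy": 0, "wz": 0}
    - {"x": 1, "y": -0.059, "z": 0, "wx": 0, "wy": 0.001, "wz": -0.001}
    - {"x": 1, "y": -0.059, "z": 0, "wx": 0, "wy": 0.001, "wz": -0.001}

```text
t: 8.9
eef_pos: [0.5193, 0.001, 0.2152]
tool_rot: [-0.002, -0.094, 0.996, 0.0]
contact_force: [0.2, -1.1, -0.7]
gripper_width: -0.001
```

Request:
jog_arm:
  plan:
    - {"x": 0.1, "y": 0, "z": 0, "wx": 0, "wy": 0, "wz": 0}
    - {"x": 0.21, "y": 0, "z": 0, "wx": 0, "wy": 0, "wz": 0}
    - {"x": 0.24, "y": 0, "z": 0.1, "wx": 0, "wy": 0, "wz": 0}
    - {"x": 0.24, "y": 0, "z": 0.25, "wx": 0, "wy": 0, "wz": 0}
    - {"x": 0.24, "y": 0, "z": 0.4, "wx": 0, "wy": 0, "wz": 0}
    - {"x": 0.24, "y": 0, "z": 0.5, "wx": 0, "wy": 0, "wz": 0}
    - {"x": 0.24, "y": 0, "z": 0.5, "wx": 0, "wy": 0, "wz": 0}
    - {"x": 0.24, "y": 0, "z": 0.5, "wx": 0, "wy": 0, "wz": 0}

```text
t: 9.57
eef_pos: [0.471, -0.0069, 0.1147]
tool_rot: [-0.004, -0.095, 0.995, 0.001]
contact_force: [0.1, 1.0, 0.4]
gripper_width: 0.001
```

```bash
python3 - <<'E'
from h import *
go((-.245,0,.042)); snap('side','side2.png'); im=snap('scene','scene2.png')
a=cv2.imread('pics/side2.png')[150:270,250:430]; b=cv2.imread('pics/scene2.png')[150:270,250:430]
cv2.imwrite('pics/c.png',cv2.resize(np.hstack([a,b]),None,fx=2.2,fy=2.2))
E
```

```text
t 9.57 meter-frame tcp [-0.2567  0.002   0.1147] F [0.1 1.  0.4]
shift [-0.0612 -0.011   0.3632] turn [ 0.0005 -0.0023  0.0008]
```

View pics/c.png

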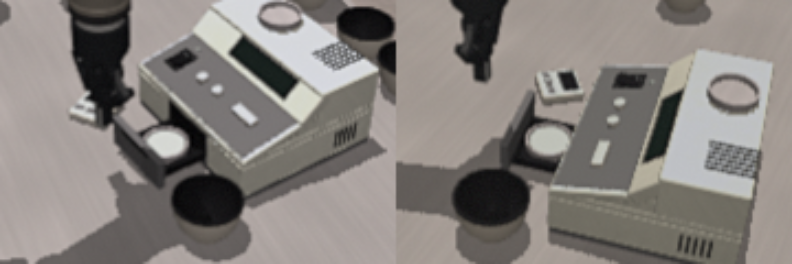

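The crops show the fingers in front of the drawer plate. The drawer is still open and the tile is seated in it. I lower the tool and push gently.

Request:
jog_arm:
  plan:
    - {"x": -0.01, "y": -0.011, "z": 0.1, "wx": 0, "wy": -0.002, "wz": 0}
    - {"x": -0.01, "y": -0.011, "z": 0.22, "wx": 0, "wy": -0.002, "wz": 0}
    - {"x": -0.01, "y": -0.011, "z": 0.32, "wx": 0, "wy": -0.002, "wz": 0}
    - {"x": -0.01, "y": -0.011, "z": 0.36, "wx": 0, "wy": -0.002, "wz": 0}
    - {"x": -0.03, "y": -0.011, "z": 0.362, "wx": 0, "wy": -0.002, "wz": 0}
    - {"x": -0.06, "y": -0.011, "z": 0.362, "wx": 0, "wy": -0.002, "wz": 0}
    - {"x": -0.09, "y": -0.011, "z": 0.362, "wx": 0, "wy": -0.002, "wz": 0}
    - {"x": -0.12, "y": -0.011, "z": 0.362, "wx": 0, "wy": -0.002, "wz": 0}
    - {"x": -0.15, "y": -0.011, "z": 0.362, "wx": 0, "wy": -0.002, "wz": 0}
    - {"x": -0.18, "y": -0.011, "z": 0.362, "wx": 0, "wy": -0.002, "wz": 0}

```text
t: 10.5
eef_pos: [0.5091, -0.0024, 0.0446]
tool_rot: [0.002, -0.095, 0.995, 0.001]
contact_force: [-3.1, -0.8, 2.2]
gripper_width: 0.003
```

```bash
python3 - <<'E'
from h import *
go((-.145,0,.042))
E
```

```text
t 10.5 meter-frame tcp [-0.2185 -0.0006  0.0446] F [-3.1 -0.8  2.2]
shift [-0.3672  0.0023  0.0144] turn [0.0004 0.0013 0.0006]
```

Request:
jog_arm:
  plan:
    - {"x": -0.03, "y": 0.002, "z": 0.01, "wx": 0, "wy": 0.001, "wz": 0}
    - {"x": -0.06, "y": 0.002, "z": 0.01, "wx": 0, "wy": 0.001, "wz": 0}
    - {"x": -0.09, "y": 0.002, "z": 0.01, "wx": 0, "wy": 0.001, "wz": 0}
    - {"x": -0.12, "y": 0.002, "z": 0.01, "wx": 0, "wy": 0.001, "wz": 0}
    - {"x": -0.15, "y": 0.002, "z": 0.01, "wx": 0, "wy": 0.001, "wz": 0}
    - {"x": -0.18, "y": 0.002, "z": 0.01, "wx": 0, "wy": 0.001, "wz": 0}
    - {"x": -0.21, "y": 0.002, "z": 0.01, "wx": 0, "wy": 0.001, "wz": 0}
    - {"x": -0.24, "y": 0.002, "z": 0.01, "wx": 0, "wy": 0.001, "wz": 0}
    - {"x": -0.27, "y": 0.002, "z": 0.01, "wx": 0, "wy": 0.001, "wz": 0}
    - {"x": -0.3, "y": 0.002, "z": 0.01, "wx": 0, "wy": 0.001, "wz": 0}
    - {"x": -0.33, "y": 0.002, "z": 0.01, "wx": 0, "wy": 0.001, "wz": 0}

```text
t: 11.42
eef_pos: [0.5744, 0.0105, 0.0428]
tool_rot: [0.0, -0.095, 0.995, 0.001]
contact_force: [-2.6, -2.5, -1.9]
gripper_width: 0.007
```

Request:
jog_arm:
  plan:
    - {"x": -0.015, "y": 0, "z": 0, "wx": 0, "wy": 0, "wz": 0}
    - {"x": -0.03, "y": 0, "z": 0, "wx": 0, "wy": 0, "wz": 0}
    - {"x": -0.03, "y": 0, "z": 0, "wx": 0, "wy": 0, "wz": 0}

```text
t: 11.67
eef_pos: [0.5813, 0.0122, 0.0429]
tool_rot: [0.001, -0.095, 0.995, 0.001]
contact_force: [0.8, -0.5, -1.1]
gripper_width: -0.003
```

```bash
python3 - <<'E'
from h import *
go((-.143,0,.042))
E
```

```text
t 11.67 meter-frame tcp [-0.1448  0.0002  0.0429] F [ 0.8 -0.5 -1.1]
shift [-0.0089 -0.001   0.0046] turn [0.0005 0.0007 0.0007]
```

Request:
jog_arm:
  plan:
    - {"x": -0.01, "y": 0, "z": 0, "wx": 0, "wy": 0, "wz": 0}
    - {"x": -0.02, "y": 0, "z": 0, "wx": 0, "wy": 0, "wz": 0}
    - {"x": -0.025, "y": 0, "z": 0, "wx": 0, "wy": 0, "wz": 0}
    - {"x": -0.025, "y": 0, "z": 0, "wx": 0, "wy": 0, "wz": 0}

```text
t: 12.0
eef_pos: [0.5829, 0.0126, 0.0426]
tool_rot: [-0.002, -0.095, 0.995, 0.001]
contact_force: [-10.3, -1.8, 8.6]
gripper_width: 0.002
```

Request:
jog_arm:
  plan:
    - {"x": -0.025, "y": 0, "z": 0, "wx": 0, "wy": 0, "wz": 0}
    - {"x": -0.025, "y": 0, "z": 0, "wx": 0, "wy": 0, "wz": 0}
    - {"x": -0.025, "y": 0, "z": 0, "wx": 0, "wy": 0, "wz": 0}

```text
t: 12.25
eef_pos: [0.5828, 0.0126, 0.0419]
tool_rot: [-0.007, -0.095, 0.995, 0.001]
contact_force: [-14.2, -2.2, 10.9]
gripper_width: -0.0
```

Request:
jog_arm:
  plan:
    - {"x": 0.05, "y": 0, "z": 0, "wx": 0, "wy": 0, "wz": 0}
    - {"x": 0.15, "y": 0, "z": 0, "wx": 0, "wy": 0, "wz": 0}
    - {"x": 0.25, "y": 0, "z": -0.1, "wx": 0, "wy": 0, "wz": 0}
    - {"x": 0.25, "y": 0, "z": -0.25, "wx": 0, "wy": 0, "wz": 0}
    - {"x": 0.25, "y": 0, "z": -0.4, "wx": 0, "wy": 0, "wz": 0}
    - {"x": 0.25, "y": 0, "z": -0.55, "wx": 0, "wy": 0, "wz": 0}
    - {"x": 0.25, "y": 0, "z": -0.6, "wx": 0, "wy": 0, "wz": 0}
    - {"x": 0.25, "y": 0, "z": -0.6, "wx": 0, "wy": 0, "wz": 0}

```text
t: 12.92
eef_pos: [0.5382, 0.0039, 0.1661]
tool_rot: [-0.004, -0.095, 0.995, 0.001]
contact_force: [0.8, 0.5, -0.8]
gripper_width: 0.004
```

```bash
python3 - <<'E'
from h import *
go((-.073,-.07,.15))
ims=[]
for c in('side','scene'):
    im=snap(c,c+'3.png'); r=finder.place_of(c,'drawer_face')
    print(c,[(np.round(x['location'],1).tolist(),round(x['confidence'],2)) for x in r[:2]],'pred home',proj(c,tow(P,(-.132,0,.04))).round(1))
    ims.append(im[150:270,250:430,::-1])
cv2.imwrite('pics/d.png',cv2.resize(np.hstack(ims),None,fx=2.2,fy=2.2))
E
```

```text
t 12.92 meter-frame tcp [-1.887e-01  1.000e-04  1.661e-01] F [ 0.8  0.5 -0.8]
shift [-0.5785 -0.3515  0.0752] turn [ 0.0011 -0.0022  0.0005]
side [([327.1, 213.2], 0.89)] pred home [[331.9 210. ]]
scene [([328.5, 211.4], 0.47)] pred home [[328.1 213.2]]
```

View pics/d.png

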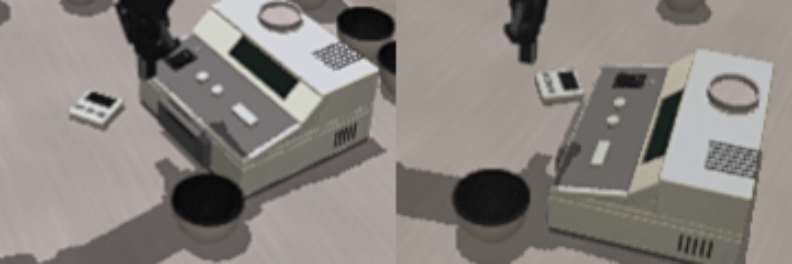

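The crops show the drawer closed against the meter front. I check the gap from above while moving over the bar.

Request:
jog_arm:
  plan:
    - {"x": -0.15, "y": -0.09, "z": 0, "wx": 0, "wy": 0, "wz": 0}
    - {"x": -0.3, "y": -0.18, "z": 0, "wx": 0.001, "wy": -0.002, "wz": 0}
    - {"x": -0.45, "y": -0.27, "z": 0, "wx": 0.001, "wy": -0.002, "wz": 0}
    - {"x": -0.578, "y": -0.352, "z": 0.03, "wx": 0.001, "wy": -0.002, "wz": 0}
    - {"x": -0.578, "y": -0.352, "z": 0.075, "wx": 0.001, "wy": -0.002, "wz": 0}
    - {"x": -0.578, "y": -0.352, "z": 0.075, "wx": 0.001, "wy": -0.002, "wz": 0}
    - {"x": -0.578, "y": -0.352, "z": 0.075, "wx": 0.001, "wy": -0.002, "wz": 0}

```text
t: 13.7
eef_pos: [0.6593, -0.0436, 0.1416]
tool_rot: [-0.008, -0.095, 0.995, -0.0]
contact_force: [-0.6, -0.2, 0.2]
gripper_width: -0.002
```

```bash
python3 - <<'E'
from h import *
go((-.073,-.07,.106))
k=K('wrist');im=snap('wrist','wrist4.png')[:,:,::-1].copy()
q=lambda *m:proj(0,tow(P,m),k).round(1).tolist()
print('plate outer top edge home',q((-.132,-.062,.065),(-.132,.062,.065)),'if 6mm short',q((-.138,-.062,.065),(-.138,.062,.065)),'front edge',q((-.12,-.062,.08),(-.12,.062,.08)),'bar',q((-.071,-.07,.099),(-.071,-.092,.099),(-.071,-.048,.099)))
cv2.imwrite('pics/e.png',im)
E
```

```text
t 13.7 meter-frame tcp [-0.0787 -0.0693  0.1416] F [-0.6 -0.2  0.2]
shift [-0.0311 -0.0039  0.1775] turn [ 0.0005 -0.0049  0.0005]
plate outer top edge home [[327.3, 136.6], [516.9, 137.0]] if 6mm short [[327.4, 127.2], [518.5, 127.6]] front edge [[327.9, 158.7], [527.5, 159.0]] bar [[314.9, 244.1], [278.7, 244.0], [351.1, 244.1]]
```

View pics/e.png

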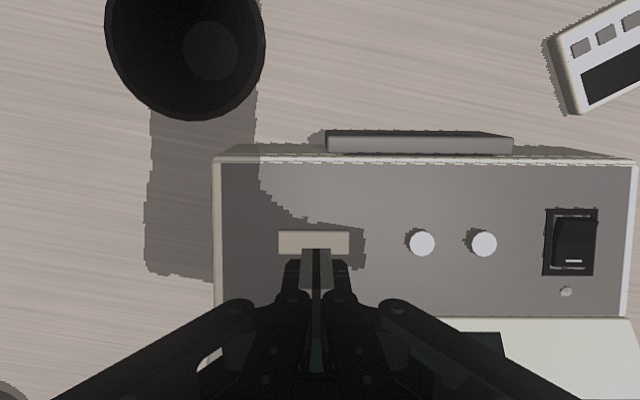

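The plate's outer top edge is at row 137, matching the predicted home position of 136.6, and the rocker is still on. The bar is at (314,243), right under the fingertips. I lower towards it.

Request:
jog_arm:
  plan:
    - {"x": -0.031, "y": -0.004, "z": 0.06, "wx": 0, "wy": -0.005, "wz": 0}
    - {"x": -0.031, "y": -0.004, "z": 0.12, "wx": 0, "wy": -0.005, "wz": 0}
    - {"x": -0.031, "y": -0.004, "z": 0.165, "wx": 0, "wy": -0.005, "wz": 0}
    - {"x": -0.031, "y": -0.004, "z": 0.177, "wx": 0, "wy": -0.005, "wz": 0}
    - {"x": -0.031, "y": -0.004, "z": 0.177, "wx": 0, "wy": -0.005, "wz": 0}
    - {"x": -0.031, "y": -0.004, "z": 0.177, "wx": 0, "wy": -0.005, "wz": 0}

```text
t: 14.25
eef_pos: [0.6652, -0.043, 0.1073]
tool_rot: [0.001, -0.095, 0.995, 0.001]
contact_force: [0.3, 0.3, 0.3]
gripper_width: -0.005
```

```bash
python3 - <<'E'
from h import *
go((-.073,-.07,.096))
E
```

```text
t 14.25 meter-frame tcp [-0.0728 -0.0698  0.1073] F [0.3 0.3 0.3]
shift [ 0.0013 -0.0013  0.0565] turn [0.0004 0.0006 0.0006]
```

Request:
jog_arm:
  plan:
    - {"x": 0, "y": 0, "z": 0.015, "wx": 0, "wy": 0, "wz": 0}
    - {"x": 0, "y": 0, "z": 0.03, "wx": 0, "wy": 0, "wz": 0}
    - {"x": 0, "y": 0, "z": 0.04, "wx": 0, "wy": 0, "wz": 0}
    - {"x": 0, "y": 0, "z": 0.05, "wx": 0, "wy": 0, "wz": 0}
    - {"x": 0, "y": 0, "z": 0.06, "wx": 0, "wy": 0, "wz": 0}
    - {"x": 0, "y": 0, "z": 0.06, "wx": 0, "wy": 0, "wz": 0}

```text
t: 14.75
eef_pos: [0.6663, -0.0428, 0.0966]
tool_rot: [0.002, -0.095, 0.995, 0.001]
contact_force: [-0.9, 0.7, 7.6]
gripper_width: 0.002
```

Request:
jog_arm:
  plan:
    - {"x": 0, "y": 0, "z": 0.006, "wx": 0, "wy": 0, "wz": 0}
    - {"x": 0, "y": 0, "z": 0.006, "wx": 0, "wy": 0, "wz": 0}
    - {"x": 0, "y": 0, "z": 0.006, "wx": 0, "wy": 0, "wz": 0}

```text
t: 15.0
eef_pos: [0.6665, -0.0428, 0.0965]
tool_rot: [0.002, -0.095, 0.995, 0.001]
contact_force: [-3.6, 1.2, 8.8]
gripper_width: 0.001
```

The bar is at its stop (z = 0.0965, 8.8 N), so I hold it there.

Request:
jog_arm:
  plan:
    - {"x": 0, "y": 0, "z": 0.01, "wx": 0, "wy": 0, "wz": 0}
    - {"x": 0, "y": 0, "z": 0.01, "wx": 0, "wy": 0, "wz": 0}
    - {"x": 0, "y": 0, "z": 0.01, "wx": 0, "wy": 0, "wz": 0}
    - {"x": 0, "y": 0, "z": 0.01, "wx": 0, "wy": 0, "wz": 0}
    - {"x": 0, "y": 0, "z": 0.01, "wx": 0, "wy": 0, "wz": 0}
    - {"x": 0, "y": 0, "z": 0.01, "wx": 0, "wy": 0, "wz": 0}
    - {"x": 0, "y": 0, "z": 0.01, "wx": 0, "wy": 0, "wz": 0}
    - {"x": 0, "y": 0, "z": 0.01, "wx": 0, "wy": 0, "wz": 0}
    - {"x": 0, "y": 0, "z": 0.01, "wx": 0, "wy": 0, "wz": 0}
    - {"x": 0, "y": 0, "z": 0.01, "wx": 0, "wy": 0, "wz": 0}
    - {"x": 0, "y": 0, "z": 0.01, "wx": 0, "wy": 0, "wz": 0}
    - {"x": 0, "y": 0, "z": 0.01, "wx": 0, "wy": 0, "wz": 0}

```text
t: 16.0
eef_pos: [0.6665, -0.0428, 0.0963]
tool_rot: [0.002, -0.095, 0.995, 0.001]
contact_force: [-5.7, 0.4, 14.2]
gripper_width: -0.002
```

Request:
jog_arm:
  plan:
    - {"x": 0, "y": 0, "z": 0.008, "wx": 0, "wy": 0, "wz": 0}
    - {"x": 0, "y": 0, "z": 0.008, "wx": 0, "wy": 0, "wz": 0}
    - {"x": 0, "y": 0, "z": 0.008, "wx": 0, "wy": 0, "wz": 0}
    - {"x": 0, "y": 0, "z": 0.008, "wx": 0, "wy": 0, "wz": 0}
    - {"x": 0, "y": 0, "z": 0.008, "wx": 0, "wy": 0, "wz": 0}
    - {"x": 0, "y": 0, "z": 0.008, "wx": 0, "wy": 0, "wz": 0}
    - {"x": 0, "y": 0, "z": 0.008, "wx": 0, "wy": 0, "wz": 0}
    - {"x": 0, "y": 0, "z": 0.008, "wx": 0, "wy": 0, "wz": 0}
    - {"x": 0, "y": 0, "z": 0.008, "wx": 0, "wy": 0, "wz": 0}
    - {"x": 0, "y": 0, "z": 0.008, "wx": 0, "wy": 0, "wz": 0}

```text
t: 16.83
eef_pos: [0.6665, -0.0428, 0.0963]
tool_rot: [0.002, -0.095, 0.995, 0.001]
contact_force: [-4.5, 1.1, 12.9]
gripper_width: -0.001
```

Request:
jog_arm:
  plan:
    - {"x": 0, "y": 0, "z": -0.05, "wx": 0, "wy": 0, "wz": 0}
    - {"x": 0, "y": 0, "z": -0.2, "wx": 0, "wy": 0, "wz": 0}
    - {"x": 0, "y": 0, "z": -0.35, "wx": 0, "wy": 0, "wz": 0}
    - {"x": 0, "y": 0, "z": -0.5, "wx": 0, "wy": 0, "wz": 0}
    - {"x": -0.15, "y": 0.1, "z": -0.6, "wx": 0, "wy": 0, "wz": 0}
    - {"x": -0.3, "y": 0.2, "z": -0.65, "wx": 0, "wy": 0, "wz": 0}
    - {"x": -0.35, "y": 0.3, "z": -0.65, "wx": 0, "wy": 0, "wz": 0}
    - {"x": -0.35, "y": 0.3, "z": -0.65, "wx": 0, "wy": 0, "wz": 0}
    - {"x": -0.35, "y": 0.3, "z": -0.65, "wx": 0, "wy": 0, "wz": 0}

```text
t: 17.58
eef_pos: [0.7232, 0.0313, 0.2263]
tool_rot: [0.002, -0.097, 0.995, 0.002]
contact_force: [-0.1, -1.2, 0.2]
gripper_width: -0.0
```

```bash
python3 - <<'E'
from h import *
go((-.073,-.07,.106))
k=K('wrist');snap('wrist','wrist5.png')
q=lambda *m:proj(0,tow(P,m),k).round(1).tolist()
print('plate outer top edge home',q((-.132,-.062,.065)),'bar',q((-.071,-.07,.099)),'a',q((-.071,.034,.099)))
E
```

```text
t 17.58 meter-frame tcp [-0.0019 -0.0077  0.2263] F [-0.1 -1.2  0.2]
shift [ 0.3595 -0.3117  0.5992] turn [0.0009 0.0013 0.0016]
plate outer top edge home [[250.1, 27.3]] bar [[236.0, 105.9]] a [[369.5, 106.6]]
```

View pics/wrist5.png

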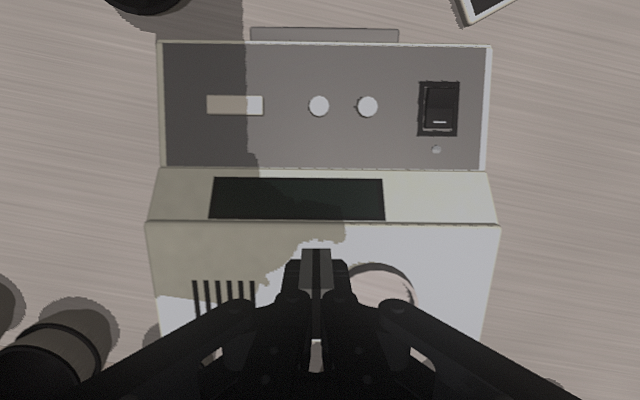

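The drawer plate's edge is at row 27, against 27.3 predicted for home. The rocker at (439,108) is on, the bar at (235,105) is up, and nothing touches the arm. I hand in.

```bash
python3 -c "
from h import *
print(bot.hand_in())"
```

```text
the job is handed in; nothing more can be done
None
```

I switched the meter on, pushed the drawer home, then held the bar key down for about two seconds and let it come up. The job was handed in at about 17.6 s of the 51 s allowed; the interface gave no verdict.

- **Rocker:** it bottomed at z = 0.097 m with 21 N, and the later pictures show it tipped over to on.
- **Drawer:** it reached a hard stop at about 14 N. In the last wrist picture its plate edge is at row 27, against 27.3 predicted for fully home.
- **Bar key:** it was at its stop (9–14 N) for about 2 s, and it looks up in the last picture. The fingertips stayed clear of the round keys.
- **Surroundings:** the tile was seated in its recess when I last saw it, before the drawer closed. The bowl and timer beside the drawer showed no visible shift. The arm was clear of everything at the end, with a contact force around 1 N.

**Disagreements:**
- After the drawer was pushed in, the network's side-view estimate of its front was about 6 pixels from the predicted home spot. The scene view was within 2 pixels, and the stop force and wrist pictures also said home, so I trusted those.
- The pose fit put the rocker's line about 3 pixels (2.4 mm) further back than the picture showed, so I pressed slightly nearer than the nominal spot.

My first three move calls were refused because each row needs all six numbers; nothing moved.

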